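# Set the strain viewer's filter ring to the red marker and take the reading

## Robot

A 7-joint arm with a two-finger parallel gripper is mounted at the origin on a cart in front of the work surface, level with it; the furniture and walls round the work are solid. World frame = base frame: x ahead of the robot, y to its left, z up, the work surface at z = 0. Lengths are in m, angles in rad, forces in N, time in s.
With the tool pointing down it reaches from about 0.425 to 0.8 m from the base axis. Payload 8.3 kg.
Tool frame: the origin (TCP) lies at the very end of the fingers, on their centre line; the grasp point (between the pads) lies 19 mm behind it (manip.grasp_offset is the distance from the TCP to the grasp point, in m); y points along the fingers, z is the direction in which the jaws open and shut, and the axes are right-handed (so a half turn about y gives the same grasp; the last joint's range is limited). The gripper opens to 85 mm and grips with 20 to 120 N. Pads are 22 mm wide; open, the fingers measure 114 mm over their backs; the gripper's body (76 mm by 85 mm) begins 54 mm behind the grasp point. The pads swing forward as they close: fully open they stand 13 mm farther back than shut.
Start: joints at [-1.278, 0.383, 0.016, 1.37, -0.006, 1.388, -0.046], TCP at [0.218, 0.586, 0.231] pointing down, gripper open.
Joint ranges: [-2.95, 2.95], [-0.25, 2.06], [-1.52, 1.56], [0.18, 2.33], [-1.44, 4.58], [0.02, 2.06], [-3.01, 3.01]. Speed limits (rad/s): [2.39, 2.39, 3.01, 3.01, 3.14, 3.14, 3.14].

## Interface

Orientations are given as a unit quaternion [x, y, z, w].
In Python, from workcell import manip gives the robot as it stands. Calls block until the motion is done:
- manip.movep(position, orientation): joint-space move of the TCP to a pose.
- manip.line_to(position, ori=None, speed=0.15, force_limit=None): straight line of the TCP; ori=None keeps the orientation; speed is the mean speed in m/s. With force_limit (N) it stops when the force on the tool has changed by that much, and returns True; else False.
- manip.move_j(angles): joint-space move.
- manip.set_gripper(opening): opening from 0.0 (shut) to 1.0 (fully open); the grip force is fixed at half the most; returns when the fingers have stopped.
- manip.pause(seconds).
- manip.ik(position, orientation): joint angles nearest the present ones, or None.
- manip.sense(): the state.
- manip.capture(name): name is "side" or "top"; returns the picture (420x560x3 uint8, red, green, blue); there is no depth.
- manip.get_calibration(name): a dict with "camera_matrix" (3x3 intrinsics, pixels), "k1" (the pictures are not rectified: a ray, as slopes to the right and down, at radius r is drawn at 1 + k1 r^2 times it, then the intrinsics apply), "rvec" (rotation vector, rad) and "tvec" (3), from world to camera coordinates, as OpenCV has them. Camera axes: x right, y down, z forward; pixel columns grow to the right and rows downward; lengths in m; the calibration is good to about 2 mm. A picture is of the moment at which its call begins. get_calibration takes no time and is no camera call.
A pose or a line that the arm cannot do raises manip.IKError and nothing moves.
- manip.finish_job(): hands the job in, once; it reports no verdict.
The state is a dict: "time_s": time; "qpos": joint angles; "qd": joint speeds; "joint_torque": joint torques, N m; "tcp_pos": TCP position; "tcp_rot": TCP orientation; "wrist_force": force on the tool from outside, world axes, zero at the start; "torque": the same for the moment, N m; "gripper_width": opening from 0.0 (shut) to 1.0 (fully open).
Only numpy, scipy, OpenCV 4.12 (cv2) and the standard library are available. Lean on these libraries where they do the work, as an engineer would, in place of code of your own. Each camera call takes 0.05 s, during which the arm holds its last target.

## Task

Push the orange-padded lever of the strain viewer around its dial with your fingertips until its pointer points at the round red marker (not the blue one); do not pinch the lever. Only once it points there, press the green button on the viewer all the way down and let it come back up. The lever must still point at the red marker at the end, and everything else on the table stays where it is.

Things in the scene. Friction and masses are not known exactly. Their poses are not given: they have to be found in the camera images.
- viewer: The strain viewer, fixed to the table: a round grey drum 244 mm across and 40 mm high with a white dial on top (black ticks every 10 degrees) and a white window in its middle; at the back a grey pod (100 mm wide, 48 mm high, reaching 180 mm from the axis) with the green button. Origin: on the ring's vertical axis at table height. x points from the axis to the button, z up; its -x side, where the lever is at joint value 0, roughly faces the robot.
- ring (a joint): Angle (rad) of the dark ring (126 mm across) and its lever about the viewer's vertical axis, counter-clockwise from above positive, stops at -2.1 and 2.1. At angle q the pointer looks along (-cos q, -sin q) in the viewer's x and y; at 0 along -x. Friction holds it where it is left (about 1.3 N at the fin moves it) and it does not coast.
- pointer (a point): Tip of the lever's small black pointer, 96 mm from the viewer's axis, 46 mm above the table. Its frame turns with the lever: x points from the tip back to the ring's axis, y across the lever, z up.
- fin_mid (a point): Centre of the lever's upright fin, the part to push: 78 mm from the axis, 74 mm above the table. The fin stands from 56 mm to 96 mm above the table, is 24 mm long along the radius and 20 mm thick over its two orange pads. Nothing on the drum within its sweep stands higher than 54 mm but the lever itself.
- pad_left: Orange pad on the fin's +y side (y of point fin_mid, whose axes are parallel to the pointer's), 24 x 5 x 34 mm; origin at its centre, 7.5 mm beside the fin's centre; soft, gives at most 1.5 mm. Push on it to turn the ring counter-clockwise as seen from above (angle grows).
- pad_right: The same on the fin's -y side. Push on it to turn the ring clockwise as seen from above (angle falls).
- red_marker: Red disc, 16 mm across and 4 mm high, fixed on the dial's rim 108 to 112 mm from the axis, on the left or right side of the viewer: the mark to set. Origin at the centre of its underside, 40 mm above the table.
- blue_marker: Blue disc of the same size on the other side of the dial: the previous setting, not wanted.
- read_button (a joint): Travel (m) of the green push button: 0 up, 0.006 fully down; a spring of about 5 N at full travel brings it back.
- read_button_top (a point): Centre of the button's top, 28 mm across, 130 mm behind the viewer's axis; pressed straight down.
- amber_bottle: Bystander: amber bottle with red cap, 68 mm across, 118 mm high, standing; origin under its centre.
- dark_bottle: Bystander: dark bottle with blue cap, 68 mm across, 118 mm high, standing; origin under its centre.
- cup: Bystander: steel cup, 65 mm across, 66 mm high; origin under its centre.
- scissors: Bystander: red-handled scissors lying flat, 202 x 88 x 11 mm; origin under the centre.
- marker_pen: Bystander: blue and white marker pen lying flat, 140 mm long along its y, 16 mm high; origin under its centre.
- dropper: Bystander: small white dropper bottle with black cap, 21 mm across, 66 mm high; origin under its centre. Fixed furniture stands near it and is to be avoided: a bench balance 86 mm high and a green lever press 334 mm high on the right of the table, an open parts box and a white canister 196 mm high at the back.

How it is judged:
On the way, in this order (a step that is already met when the one before it is completed fails the run):
1. the lever's pointer rests at the red marker, with the button up (y of red_marker in the frame of pointer between -0.006 and 0.006 m and x of red_marker in the frame of pointer below 0.03 m and velocity of joint ring between -0.05 and 0.05 rad/s and value of joint read_button below 0.002 m), for 0.3 s.
2. the green button is pressed down while the pointer is at the red marker (y of red_marker in the frame of pointer between -0.006 and 0.006 m and x of red_marker in the frame of pointer below 0.03 m and value of joint read_button above 0.0045 m), for 0.05 s.
At the end, for the whole second after the job is handed in: The lever is at rest with the line through its pointer passing within 6 mm of the red marker's centre (that is, over the disc), and the button is up again (less than 1.5 mm down) (y of red_marker in the frame of pointer between -0.006 and 0.006 m and x of red_marker in the frame of pointer below 0.03 m and velocity of joint ring between -0.05 and 0.05 rad/s and value of joint read_button below 0.0015 m); the robot touches nothing.
It fails at once if the button is pressed (more than 3 mm) while the pointer is more than 8 mm off the red marker's centre (value of joint read_button above 0.003 m and not (y of red_marker in the frame of pointer between -0.008 and 0.008 m and x of red_marker in the frame of pointer below 0.03 m)).
It fails at once if the lever is pinched: fingers press on both of its pads at once with more than 1 N (contact force between the fingers and pad_left above 1 N and contact force between the fingers and pad_right above 1 N).
It fails at once if a bystander is lifted, carried or shoved: moved more than 20 mm (distance of any of amber_bottle, dark_bottle, cup, scissors, marker_pen, dropper from where it was at the start of the episode above 0.02 m).
It fails at once if a standing bystander is tipped by more than 0.4 rad (angle between any of amber_bottle, dark_bottle, cup, dropper's own z axis and vertical above 0.4 rad).
It also fails if it takes over 58 s, if anything falls off the work surface, if the arm or the gripper's body presses on something with over 40 N, if the wrist force passes 120 N, or if a joint passes its speed limit or range.

## Working session

There is one attempt and no reset: what is moved stays moved. The work goes in short steps, each a Python script; the robot and the scene stay as the last script left them, time stands still between calls to the robot, and variables do not carry over. Pictures are saved under pics/ and viewed, and the job is handed in when it is done.

```bash
ls; mkdir -p pics
python3 - <<'E'
from workcell import manip
import cv2
for n in("top","side"):
    im=manip.capture(n); cv2.imwrite(f"pics/{n}0.png",im[:,:,::-1])
    print(n,manip.get_calibration(n))
s=manip.sense();print(s['time_s'],s['tcp_pos'],s['tcp_rot'],s['gripper_width'],s['wrist_force'])
E
```

```text
pics
top {'camera_matrix': array([[440.39397856,   0.        , 280.06038811],
       [  0.        , 440.39397856, 206.31090468],
       [  0.        ,   0.        ,   1.        ]]), 'k1': -0.13803940836546255, 'rvec': array([ 2.20198911, -2.16068909,  0.05053303]), 'tvec': array([0.11459664, 0.56613668, 1.18823929])}
side {'camera_matrix': array([[417.9412585 ,   0.        , 275.24751998],
       [  0.        , 417.9412585 , 209.72523333],
       [  0.        ,   0.        ,   1.        ]]), 'k1': -0.10413731995223088, 'rvec': array([ 2.16194881, -0.06552295,  0.00712077]), 'tvec': array([-0.55167653,  0.13375709,  0.77326223])}
0.1 [0.21750112 0.58544197 0.23033842] [ 0.69659021 -0.12520146  0.12499902 -0.69531426] 1.0021946978687581 [-0.57456754 -0.23937159 -0.33100996]
```

View pics/top0.png

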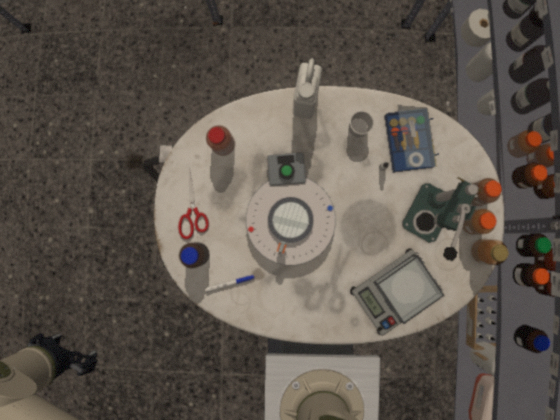

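View pics/side0.png

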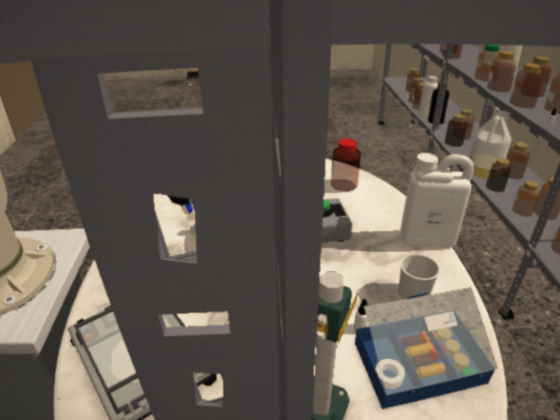

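The top view shows the viewer centred near (290,218), the red marker at (251,229), the blue marker at (330,208), the button at (287,170) and the lever at about (281,250). The side view is mostly blocked by a post. I'll zoom in on the top view.

```bash
cat > h.py <<'E'
import numpy as np, cv2
from workcell import manip
def cal(n):
    c=manip.get_calibration(n);R=cv2.Rodrigues(c['rvec'])[0];return c['camera_matrix'],c['k1'],R,c['tvec'],c['rvec']
def proj(P,n="top"):
    K,k,R,t,r=cal(n);return cv2.projectPoints(np.atleast_2d(P).astype(float),r,t,K,np.array([k,0,0,0,0.]))[0].reshape(-1,2)
def back(uv,z,n="top"):
    K,k,R,t,r=cal(n);x=cv2.undistortPoints(np.array(uv,float).reshape(-1,1,2),K,np.array([k,0,0,0,0.])).reshape(-1,2)
    d=np.c_[x,np.ones(len(x))]@R;C=-R.T@t;s=(z-C[2])/d[:,2];return C+d*s[:,None]
def snap(name,box=(225,140,355,285),f=5,n="top"):
    im=manip.capture(n);cv2.imwrite(f"pics/{name}_raw.png",im[:,:,::-1]);a,b,c,d=box
    s=min(800/(c-a),600/(d-b));cv2.imwrite(f"pics/{name}.png",cv2.resize(im[b:d,a:c,::-1],None,fx=s,fy=s,interpolation=cv2.INTER_CUBIC));print("scale",s);return im
E
python3 - <<'E'
from h import *
im=snap("z1")
hsv=cv2.cvtColor(im,cv2.COLOR_RGB2HSV).astype(int);H,S,V=[hsv[...,i] for i in range(3)]
def cen(m,name,z,box):
    a,b,c,d=box;mm=np.zeros(m.shape,bool);mm[b:d,a:c]=m[b:d,a:c]
    v,u=np.nonzero(mm);w=S[v,u]*1.
    p=[(u*w).sum()/w.sum(),(v*w).sum()/w.sum()];print(name,len(u),np.round(p,2),back([p],z)[0].round(4))
cen(((H<8)|(H>172))&(S>100),"red",.044,(240,215,262,240))
cen((H>105)&(H<130)&(S>80),"blue",.044,(320,198,340,218))
cen((H>40)&(H<85)&(S>100),"green",.055,(270,155,300,185))
cen((H>4)&(H<20)&(S>90),"orange",.08,(265,225,300,270))
E
```

```text
scale 4.137931034482759
red 26 [250.5  228.96] [0.5    0.2029 0.044 ]
blue 15 [329.59 207.64] [ 0.5612 -0.0081  0.044 ]
green 77 [286.32 170.14] [0.6588 0.1098 0.055 ]
orange 38 [281.44 247.43] [0.4534 0.1186 0.08  ]
```

View pics/z1.png

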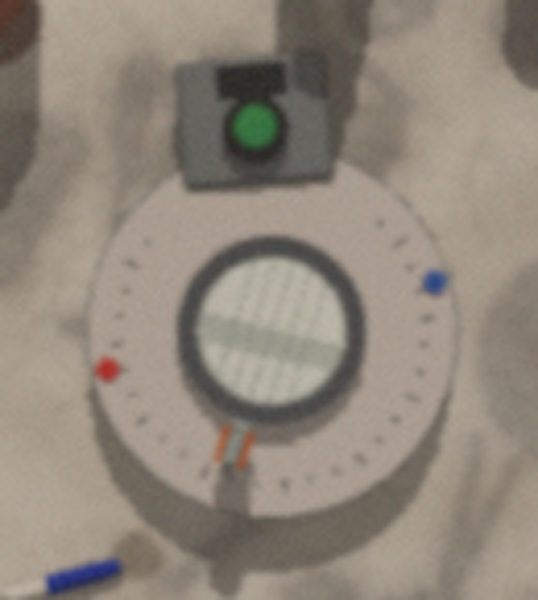

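Run:
```python
from h import *
from scipy.optimize import minimize
from scipy.ndimage import map_coordinates
im=cv2.imread("pics/z1_raw.png");g=cv2.GaussianBlur(im,(0,0),.7).astype(float).mean(2)
# white dial / dark ring outer edge circles
def score(c,r,z,ths,sgn):
    def s(rr):
        P=np.c_[c[0]+rr*np.cos(ths),c[1]+rr*np.sin(ths),np.full(len(ths),z)];q=proj(P);return map_coordinates(g,[q[:,1],q[:,0]],order=1)
    return -(sgn*np.clip(s(r-.003)-s(r+.003),-25,25)*1).mean()
ths=np.deg2rad(np.r_[60:330:2])  # angles in world; exclude pod dir
ths=np.deg2rad(np.r_[40:330:2.])
for nm,r,z,sg,t in(("drum",.122,.04,1,ths),):
    best=min((minimize(lambda c:score(c,r,z,t,sg),[x0,y0],method="Nelder-Mead",options=dict(initial_simplex=[[x0,y0],[x0+.004,y0],[x0,y0+.004]])) for x0 in(.525,.531,.537) for y0 in(.092,.097,.103)),key=lambda o:o.fun)
    print(nm,best.x,best.fun)
for z in(.04,.046,.05,.054):
  for r in (.063,):
    t=np.deg2rad(np.r_[0:170:2.,240:360:2.])
    best=min((minimize(lambda c:score(c,r,z,t,-1),[x0,y0],method="Nelder-Mead",options=dict(initial_simplex=[[x0,y0],[x0+.004,y0],[x0,y0+.004]])) for x0 in(.525,.531,.537) for y0 in(.092,.097,.103)),key=lambda o:o.fun)
    print("ring",z,best.x,best.fun)
# lever pads in crop px
s=4.1379
u=lambda x,y:(225+(x+.5)/s-.5,140+(y+.5)/s-.5)
print(back([u(225,425),u(216,460),u(252,433),u(241,468)],.096).round(4))
print(back([u(231,510)],.046).round(4))
```

```text
drum [0.53096287 0.10115455] -9.710642725788812
ring 0.04 [0.5303397  0.09838037] -24.81538764386235
ring 0.046 [0.53001654 0.09779887] -24.81233194747178Traceback (most recent call last):
  File "<stdin>", line 18, in <module>
  File "<stdin>", line 18, in <genexpr>
    res = _minimize_neldermead(fun, x0, args, callback, bounds=bounds,
                               **options)
    fxr = func(xr)
    fx = function(np.copy(x), *(wrapper_args + args))
  File "<stdin>", line 18, in <lambda>
  File "<stdin>", line 9, in score
  File "<stdin>", line 8, in s
  File "h.py", line 6, in proj
    K,k,R,t,r=cal(n);return cv2.projectPoints(np.atleast_2d(P).astype(float),r,t,K,np.array([k,0,0,0,0.]))[0].reshape(-1,2)
              ~~~^^^
  File "h.py", line 4, in cal
    c=manip.get_calibration(n);R=cv2.Rodrigues(c['rvec'])[0];return c['camera_matrix'],c['k1'],R,c['tvec'],c['rvec']
ValueError: time passes only in moves, steps and waits
```

```bash
python3 - <<'E'
from workcell import manip
import pickle
pickle.dump({n:manip.get_calibration(n) for n in("top","side")},open("cal.pkl","wb"))
E
sed -i 's/^def cal(n):/import pickle\nCAL=pickle.load(open("cal.pkl","rb"))\ndef cal(n):/; s/c=manip.get_calibration(n)/c=CAL[n]/' h.py
python3 - <<'E'
from h import *
s=4.1379
u=lambda x,y:(225+(x+.5)/s-.5,140+(y+.5)/s-.5)
p=back([u(225,425),u(216,460),u(252,433),u(241,468)],.096);C=np.array([.530,.0977])
print(p.round(4)); m=p.mean(0)[:2]; print(m, np.hypot(*(m-C)))
a=np.arctan2(*(m-C)[::-1]);yaw=np.arctan2(.1098-C[1],.6588-C[0])
R=np.array([.5,.2029]);ar=np.arctan2(*(R-C)[::-1]);print("lever az",a,"red az",ar,"yaw",yaw,np.hypot(*(R-C)))
f=lambda x:(x-yaw-np.pi+np.pi)%(2*np.pi)-np.pi
print("q",f(a),f(ar))
E
```

```text
[[0.4668 0.1249 0.096 ]
 [0.4451 0.13   0.096 ]
 [0.4622 0.1081 0.096 ]
 [0.4405 0.1145 0.096 ]]
[0.45365642 0.11939165] 0.07936542193466205
lever az 2.864756479289601 red az 1.848593725671474 yaw 0.09366918597595593 0.10939396692688313
q -0.37050536027614767 -1.3866681138942751
```

```bash
cat >> h.py <<'E'
from scipy.spatial.transform import Rotation as Ro
C=np.array([.530,.0977]);YAW=.0937;AR=1.8486
def ori(tx,ty,flip=1):
    x=np.array([tx,ty,0])*flip/np.hypot(tx,ty);y=np.array([0,0,-1.]);return Ro.from_matrix(np.c_[x,y,np.cross(x,y)]).as_quat()
def push_pose(az,gap,z,sgn=1,r=.078,flip=1):
    """tool behind lever at azimuth az; sgn=1: pushes toward smaller az. gap: finger side face to fin face"""
    t=np.array([np.sin(az),-np.cos(az)])*sgn
    p=C+r*np.array([np.cos(az),np.sin(az)])-t*(.010+.011+gap)
    return np.r_[p,z],ori(t[0]*sgn,t[1]*sgn,flip)
E
python3 - <<'E'
from h import *
print(Ro.from_quat(manip.sense()['tcp_rot']).as_matrix().round(2))
for flip in(1,-1):
  for az,g,z in((2.865,.03,.2),(2.865,.03,.064),(2.865,0,.064),(2.5,0,.064),(2.2,0,.064),(1.85,0,.064),(1.85,.03,.2)):
    p,o=push_pose(az,g,z,flip=flip);q=manip.ik(p,o);print(flip,p.round(3),None if q is None else np.round(q,2))
for p in ((.659,.110,.15),(.659,.110,.05)):
  for a in (0,1,2,3,4,5): 
    q=manip.ik(p,ori(np.cos(a),np.sin(a)));print(a,None if q is None else np.round(q,2))
E
```

```text
[[ 0.94 -0.    0.35]
 [-0.35 -0.    0.94]
 [ 0.   -1.   -0.  ]]
1 [0.441 0.07  0.2  ] [-0.66  0.    0.43  1.9  -0.    1.24  2.64]
1 [0.441 0.07  0.064] [-0.56  0.17  0.37  2.06 -0.08  0.92  2.71]
1 [0.449 0.099 0.064] [-0.55  0.2   0.29  2.03 -0.07  0.93  2.64]
1 [0.455 0.128 0.064] [-0.59  0.22  0.28  1.99 -0.08  0.94  2.23]
1 [0.467 0.148 0.064] [-0.61  0.26  0.27  1.95 -0.08  0.95  1.9 ]
1 [0.488 0.167 0.064] [-0.63  0.31  0.28  1.89 -0.1   0.96  1.55]
1 [0.459 0.159 0.2  ] [-0.7   0.1   0.33  1.8  -0.03  1.25  1.48]
-1 [0.441 0.07  0.2  ] [-0.8  -0.    0.58  1.9   0.    1.24 -0.5 ]
-1 [0.441 0.07  0.064] [-0.77  0.18  0.59  2.07 -0.13  0.92 -0.38]
-1 [0.449 0.099 0.064] [-0.78  0.21  0.55  2.03 -0.14  0.93 -0.43]
-1 [0.455 0.128 0.064] [-0.82  0.24  0.54  2.   -0.15  0.94 -0.84]
-1 [0.467 0.148 0.064] [-0.85  0.28  0.55  1.96 -0.18  0.95 -1.16]
-1 [0.488 0.167 0.064] [-0.88  0.34  0.58  1.9  -0.22  0.97 -1.49]
-1 [0.459 0.159 0.2  ] [-0.93  0.1   0.58  1.81 -0.06  1.25 -1.63]
0 [-0.47  0.54  0.39  1.37 -0.21  1.27  1.5 ]
1 [-0.37  0.53  0.23  1.36 -0.12  1.27  2.44]
2 [-0.93  0.92  1.35  1.39 -0.89  1.51 -2.35]
3 [-0.66  0.6   0.69  1.38 -0.38  1.3  -1.67]
4 [-0.65  0.6   0.68  1.38 -0.38  1.3  -0.67]
5 [-0.59  0.57  0.57  1.37 -0.31  1.29  0.28]
0 [-0.45  0.63  0.35  1.47 -0.23  1.09  1.51]
1 [-0.33  0.61  0.18  1.46 -0.12  1.08  2.44]
2 [-0.94  1.07  1.35  1.49 -1.05  1.41 -2.27]
3 [-0.63  0.69  0.64  1.47 -0.43  1.12 -1.63]
4 [-0.64  0.69  0.64  1.48 -0.43  1.12 -0.63]
5 [-0.57  0.66  0.54  1.47 -0.36  1.11  0.32]
```

Run:
```python
from h import *
manip.set_gripper(0.0)
p,o=push_pose(2.865,.025,.2,flip=-1)
manip.line_to(p,o,speed=.25)
p,o=push_pose(2.865,.025,.064,flip=-1)
print(manip.line_to(p,o,speed=.12,force_limit=8))
s=manip.sense();print(s['time_s'],s['tcp_pos'],p,s['gripper_width'],s['wrist_force'])
snap("z2",(205,140,355,285));
```

```text
False
4.5833 [0.44295388 0.07485566 0.06461832] [0.44240301 0.07474858 0.064     ] -0.0008794519829839441 [ 1.05095047 -0.1547362  -0.65570134]
scale 4.137931034482759
```

View pics/z2.png

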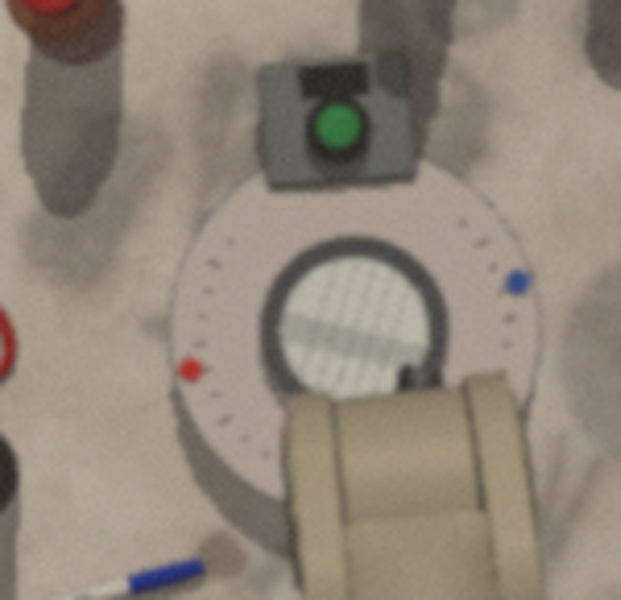

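The wrist now hides the lever. The red marker, at (190,370) in the crop, stays visible. I'll push along the arc, stop short of the marker, then back off and look.

Run:
```python
from h import *
for az in np.r_[2.865,np.linspace(2.78,AR+.12,9)]:
    p,o=push_pose(az,0.,.064,flip=-1)
    hit=manip.line_to(p,o,speed=.06,force_limit=15)
    s=manip.sense();print(round(az,3),hit,round(s['time_s'],2),s['wrist_force'].round(1))
    if hit: break
p,o=push_pose(AR+.12,.02,.064,flip=-1);manip.line_to(p,o,speed=.1)
p[2]=.2; manip.line_to(p,speed=.2)
manip.line_to([.43,-.05,.2],speed=.25)
snap("z3",(205,140,355,285));print(manip.sense()['time_s'])
```

```text
2.865 False 5.2 [ 0.1 -0.1 -0.3]
2.78 False 5.47 [ 0.2 -0.9  0.8]
2.679 False 5.75 [ 0.1  0.1 -0.7]
2.577 False 6.03 [0.9 0.2 0.3]
2.476 False 6.32 [ 0.2 -0.5 -1. ]
2.374 False 6.6 [-1.  -0.1 -0. ]
2.273 False 6.88 [ 0.4 -0.6 -0.1]
2.171 False 7.17 [-0.5 -0.7 -0.3]
2.07 False 7.45 [0.2 0.  0.5]
1.969 False 7.73 [-0.2 -0.1 -0. ]
scale 4.137931034482759
9.9417
```

View pics/z3.png

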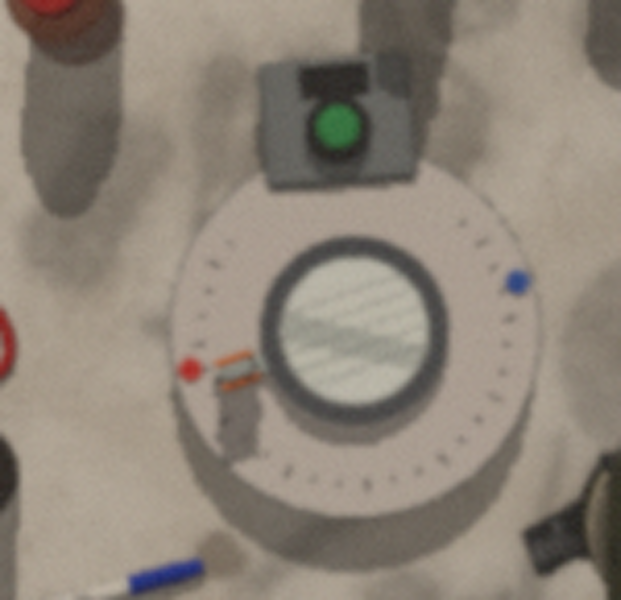

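The lever now sits next to the red marker: pads around (237,370) and marker at (190,370) in the crop. Next I'll measure the angle by fitting a projected lever model.

```bash
cat >> h.py <<'E'
from scipy.optimize import minimize
def lever(im):
    hsv=cv2.cvtColor(im,cv2.COLOR_RGB2HSV).astype(int);H,S=hsv[...,0],hsv[...,1]
    a,b,c,d=238,205,300,265
    f=im.astype(float);ex=np.clip(f[...,0]-f[...,2]-25,0,None)   # orange/red excess
    ex0=f[...,0]-.5*f[...,1]-.5*f[...,2];bg=np.median(ex0[b:d,a:c]);ex=np.clip(ex0-bg-8,0,None)
    ys,xs=np.mgrid[b:d,a:c];w=ex[b:d,a:c]
    rp=proj([.5,.2029,.044])[0]
    near=np.hypot(xs-rp[0],ys-rp[1])<4.5
    wr=w*near;wp=w*(~near)
    cr=[(xs*wr).sum()/wr.sum(),(ys*wr).sum()/wr.sum()];cp=[(xs*wp).sum()/wp.sum(),(ys*wp).sum()/wp.sum()]
    print("red px",np.round(cr,2),"pads px",np.round(cp,2))
    R=back([cr],.044)[0];ar=np.arctan2(*(R[:2]-C)[::-1])
    for z in(.085,.091):
        P=back([cp],z)[0];al=np.arctan2(*(P[:2]-C)[::-1])
        print("z",z,"pads",P.round(4),"r",round(np.hypot(*(P[:2]-C)),4),"az",round(al,3),"red",R.round(4),"az",round(ar,3),"diff",round(al-ar,3))
    # synth fit: two pad top strips rendered
    W=np.where(near,0,w)
    def render(az):
        k=8;img=np.zeros(((d-b)*k,(c-a)*k),np.float32);e=np.array([np.cos(az),np.sin(az)]);n=np.array([-e[1],e[0]])
        for s in(-1,1):
            pts=[]
            for z in(.091,.057):
                for dr in(-.012,.012):
                    for dn in(.005,.010): pts.append(np.r_[C+e*(.078+dr)+n*s*dn,z])
            q=(proj(np.array(pts))-[a,b]+.5)*k
            # visible: top face, plus outer face partially (ignored)
            top=q[[0,1,3,2]]
            cv2.fillPoly(img,[np.int32(np.round(top))],1.)
        return cv2.GaussianBlur(cv2.resize(img,(c-a,d-b),interpolation=cv2.INTER_AREA),(0,0),.8)
    azs=np.arange(1.6,3.1,.01);sc=[np.corrcoef(render(x).ravel(),W.ravel())[0,1] for x in azs];i=int(np.argmax(sc))
    print("template az",azs[i].round(3),"corr",round(sc[i],3),"diff",round(azs[i]-ar,3))
E
python3 - <<'E'
from h import *
for f in("z1","z3"): lever(cv2.imread(f"pics/{f}_raw.png")[:,:,::-1])
s=4.1379
u=lambda x,y:(205+(x+.5)/s-.5,140+(y+.5)/s-.5)
p=back([u(216,359),u(252,351),u(221,390),u(259,379)],.091);print(p.round(4));v=p[[0,2]]-p[[1,3]];print(np.arctan2(v[:,1],v[:,0]))
E
```

```text
red px [250.5  228.71] pads px [281.02 247.52]
z 0.085 pads [0.4533 0.1196 0.085 ] r 0.0797 az 2.863 red [0.5007 0.2029 0.044 ] az 1.843 diff 1.02
z 0.091 pads [0.4535 0.1195 0.091 ] r 0.0795 az 2.863 red [0.5007 0.2029 0.044 ] az 1.843 diff 1.021
template az 2.86 corr 0.925 diff 1.017
red px [250.51 228.7 ] pads px [261.38 228.63]
z 0.085 pads [0.501  0.1713 0.085 ] r 0.0791 az 1.946 red [0.5007 0.2029 0.044 ] az 1.842 diff 0.104
z 0.091 pads [0.5009 0.171  0.091 ] r 0.0788 az 1.948 red [0.5007 0.2029 0.044 ] az 1.842 diff 0.106
template az 1.96 corr 0.922 diff 0.118
[[0.5065 0.1828 0.091 ]
 [0.5119 0.1605 0.091 ]
 [0.4873 0.1793 0.091 ]
 [0.4946 0.1558 0.091 ]]
[1.80886765 1.87216876]
```

Run:
```python
from h import *
p,o=push_pose(1.97,.025,.2,flip=-1);manip.line_to(p,o,speed=.3)
p[2]=.064;manip.line_to(p,speed=.15)
for az in(1.97,1.86):
    p,o=push_pose(az,0.,.064,flip=-1);print(manip.line_to(p,o,speed=.04,force_limit=15))
manip.pause(.2);print(manip.sense()['tcp_pos'],p)
p,o=push_pose(1.86,.025,.064,flip=-1);manip.line_to(p,o,speed=.1)
p[2]=.2; manip.line_to(p,speed=.2)
manip.line_to([.43,-.05,.2],speed=.25)
im=snap("z4",(225,190,325,265));lever(im);print(manip.sense()['time_s'])
print((proj([[*(C+.096*np.array([np.cos(a),np.sin(a)])),.046] for a in(1.78,1.843,1.9)])-[225,190]+.5)*8-.5)
```

```text
False
False
[0.48752181 0.16640807 0.06404597] [0.48762736 0.16647179 0.064     ]
scale 8.0
red px [250.5 228.7] pads px [260.99 225.31]
z 0.085 pads [0.5096 0.1725 0.085 ] r 0.0775 az 1.837 red [0.5007 0.2029 0.044 ] az 1.842 diff -0.005
z 0.091 pads [0.5095 0.1721 0.091 ] r 0.0772 az 1.84 red [0.5007 0.2029 0.044 ] az 1.842 diff -0.002
template az 1.85 corr 0.898 diff 0.008
15.4583
[[241.3647881  285.72131597]
 [245.27479463 303.36907142]
 [249.76559016 319.10051114]]
```

View pics/z4.png

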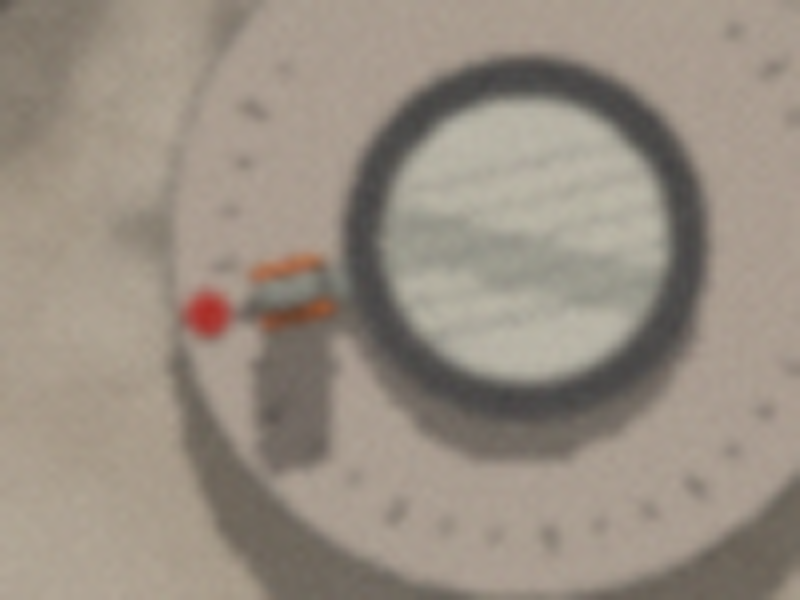

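The pointer tip at about (245,308) in the crop aims at the red disc at (208,315). My angle estimates are within about 0.02 rad of zero, so I'll press the button now.

Run:
```python
from h import *
a=YAW+np.pi;o=ori(np.cos(a),np.sin(a));b=C+.13*np.array([np.cos(YAW),np.sin(YAW)])
manip.line_to([*b,.2],o,speed=.25)
manip.line_to([*b,.085],speed=.12)
hit=manip.line_to([*b,.044],speed=.015,force_limit=12)
s=manip.sense();print(hit,s['tcp_pos'],s['wrist_force'],s['time_s'])
manip.pause(.15);s=manip.sense();print(s['tcp_pos'],s['wrist_force'])
```

```text
True [0.65944608 0.10987236 0.06420511] [-2.34520483  0.36099703  6.20678102] 19.3333
[0.65946562 0.10985476 0.06420102] [-2.71562412  0.28580951  7.24230676]
```

Run:
```python
from h import *
b=manip.sense()['tcp_pos'][:2]
b=C+.13*np.array([np.cos(YAW),np.sin(YAW)])
manip.line_to([*b,.076],speed=.03)
for z in np.r_[.074:.0615:-.001]:
    hit=manip.line_to([*b,z],speed=.03,force_limit=25)
    F=[];P=[]
    for _ in range(3): manip.pause(.03);s=manip.sense();F.append(s['wrist_force']);P.append(s['tcp_pos'][2])
    F=np.mean(F,0);print(round(z,4),round(np.mean(P),4),F.round(1),hit)
    if F[2]>20 or hit:break
print(s['time_s'])
```

```text
0.074 0.0737 [ 0.2  0.  -0.3] False
0.073 0.073 [ 0.3 -0.2 -0.5] False
0.072 0.072 [ 0.2 -0.  -0.1] False
0.071 0.0709 [-0.9  0.2  0.1] False
0.07 0.0702 [0.2 0.2 1.1] False
0.069 0.0691 [0.8 0.3 1.9] False
0.068 0.0681 [ 1.3 -0.1  2.7] False
0.067 0.0671 [1.6 0.  2.9] False
0.066 0.0661 [ 1.8 -0.1  3.5] False
0.065 0.0651 [2.  0.2 4.2] False
0.064 0.0642 [ 1.6 -0.4  5.9] False
0.063 0.0641 [-1.6 -0.5 11.6] False
0.062 0.064 [-4.6 -0.1 18. ] False
24.6083
```

The force profile is clear: contact at z≈0.070, then a spring ramp to about 5 N, and a hard stop at 0.064. That's the full 6 mm of travel. Next I'll retract and check.

Run:
```python
from h import *
b=C+.13*np.array([np.cos(YAW),np.sin(YAW)])
manip.line_to([*b,.2],speed=.1)
manip.line_to([.43,-.05,.22],speed=.25)
im=snap("z5",(160,115,360,265));lever(im)
s=manip.sense();print(s['time_s'],s['tcp_pos'],s['wrist_force'])
```

```text
scale 4.0
red px [250.5  228.71] pads px [261.03 225.25]
z 0.085 pads [0.5097 0.1724 0.085 ] r 0.0774 az 1.836 red [0.5007 0.2029 0.044 ] az 1.842 diff -0.007
z 0.091 pads [0.5096 0.1721 0.091 ] r 0.0771 az 1.838 red [0.5007 0.2029 0.044 ] az 1.842 diff -0.004
template az 1.85 corr 0.893 diff 0.008
27.4667 [ 0.43052843 -0.04936343  0.21989914] [ 0.31167638 -0.01736001 -0.73498173]
```

View pics/z5.png

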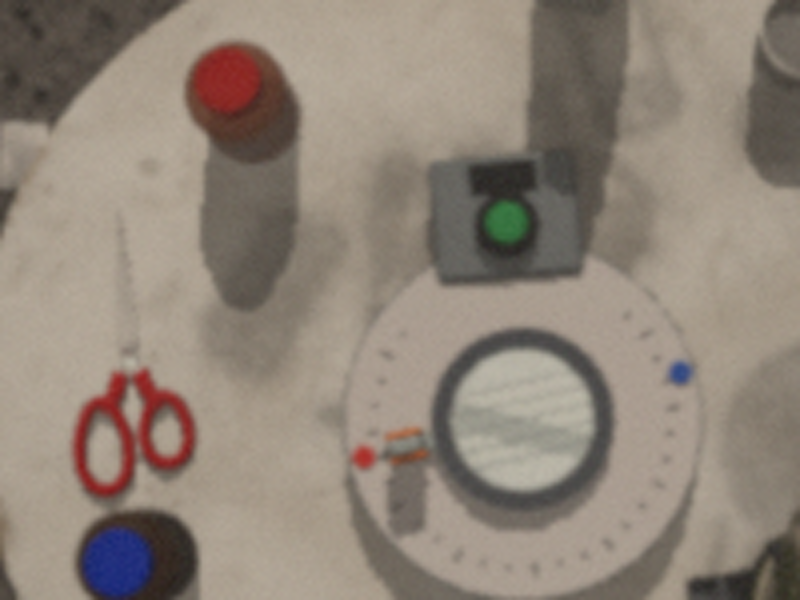

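The lever at (405,446) still aims at the red disc at (363,457). The bottles and scissors haven't moved, and the arm is clear of everything.

```bash
python3 -c "
from workcell import manip
manip.finish_job()"
```

```text
the job is handed in; nothing more can be done
```

I pushed the lever to the red marker from one side with the gripper shut, in two passes. Then I pressed the green button all the way down, let it come back up, and handed the job in. `finish_job` reports no verdict.

- **Lever:** after the button press, three estimates put the pointer between -0.007 and +0.008 rad of the red marker, which is about 1 mm. Reading the pointer tip by eye before the press gave about +0.02 rad, or 2 mm. Both are inside the 6 mm limit. One rough hand-picked reading during the first pass was about 0.1 rad off the others; I treated it as noise.
- **Button:** the first press stopped early on its force limit, already at about the depth of the bottom stop. I pressed again in small steps: contact at 70 mm height, then a spring ramp to about 5 N, and a hard stop at 64 mm. That is the full 6 mm of travel, with a peak of 18 N. I raised the tool well clear afterwards, but I had no direct reading of the button being up.
- **Surroundings:** in the last picture the scissors and both large bottles look unmoved, and the arm touches nothing. The cup is only partly in that picture, and the pen and dropper are outside it, so I didn't check those at the end. The run stood at about 27.5 s of the 58 s allowed.

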